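# Open the tea chest with the two-stage catch

### The arm

A 7-joint arm with a two-finger parallel gripper is mounted at the origin on the work surface. World frame = base frame: x ahead of the robot, y to its left, z up, the work surface at z = 0. Lengths are in m, angles in rad, forces in N, time in s.
With the tool pointing down it reaches from about 0.4 to 0.9 m from the base axis. Payload 5.5 kg.
Tool frame: the origin (TCP) lies midway between the tips of the shut fingers; the grasp point (between the pads) lies 19 mm behind it (manip.grip_depth is the distance from the TCP to the grasp point, in m); z points along the fingers, y is the line along which they close (so a half turn about z gives the same grasp; the last joint's range is limited). The gripper opens to 92 mm and grips with 3 to 60 N. Pads are 19 mm wide; open, the fingers measure 130 mm over their backs; the gripper's body (75 mm by 190 mm) begins 47 mm behind the grasp point.
Start: joints at [1.389, 0.501, -0.427, 1.55, 0.221, 1.138, -0.21], TCP at [0.28, -0.587, 0.227] pointing down, gripper open.
Joint ranges: [-2.88, 2.88], [-0.31, 2.03], [-1.54, 1.56], [0.2, 2.42], [-1.41, 4.55], [0.19, 2.02], [-2.57, 2.57]. Speed limits (rad/s): [2.57, 2.57, 3.14, 3.14, 3.14, 3.14, 3.14].

### API

Orientations are given as a unit quaternion [x, y, z, w].
In Python, from bench import manip, effector, viewer gives the robot as it stands. Calls block until the motion is done:
- manip.move_pose(position, orientation): joint-space move of the TCP to a pose.
- manip.servo_line(position, ori=None, vel=0.15): straight line of the TCP; ori=None keeps the orientation; vel is the mean speed in m/s.
- manip.movej(angles): joint-space move.
- effector.open_jaws() and effector.close(f_grip=None): open the fingers fully, or close them until they stop; f_grip is the grip in N (None keeps the last).
- manip.sleep(seconds).
- manip.solve_ik(position, orientation): joint angles nearest the present ones, or None.
- viewer.get_image(name): name is "scene" or "top"; returns the picture (420x560x3 uint8, red, green, blue); there is no depth.
- viewer.get_calibration(name): a dict with "vfov" (degrees; the focal length in pixels is half the picture's height over the tangent of half this angle, whatever the lens; pixels are square), "cx", "cy" (the principal point, pixels), "eye" and "attitude" of the camera in the world. Camera axes: x right, y down, z forward; pixel columns grow to the right and rows downward; lengths in m; the calibration is good to about 2 mm. A picture is of the moment at which its call begins. get_calibration takes no time and is no camera call.
A pose or a line that the arm cannot do raises manip.PlanningError and nothing moves.
- manip.hand_in(): hands the job in; it is judged then, once.
Readings, each from a call of its own:
- manip.current_clock(): time.
- manip.current_q(): joint angles.
- manip.current_joint_velocities(): joint speeds.
- manip.current_tau(): joint torques, N m.
- manip.current_tool_pos(): TCP position.
- manip.current_tcp_rot(): TCP orientation.
- manip.current_force(): force on the tool from outside, world axes, zero at the start.
- manip.current_wrist_torque(): the same for the moment, N m.
- manip.current_finger_gap(): finger opening in m.
- manip.current_gripper_force(): force on a finger pad.
Only numpy, scipy, OpenCV 4.12 (cv2) and the standard library are available. Lean on these libraries where they do the work, as an engineer would, in place of code of your own. Each camera call takes 0.05 s, during which the arm holds its last target. There are 200 camera calls.

### The job

Open the tea chest for the guests: first slide the red safety tab sideways as far as it goes so that it no longer covers the latch, then lift the latch by its black grip, and swing the lid up until it stands upright, open on its own. Move the lid gently, never flinging it or letting it slam, and leave the cups and other things on the table where they are.

Things in the scene. Friction and masses are not known exactly. Their poses are not given: they have to be found in the camera images.
- chest: dark wooden tea chest, brass fittings, 120 deep (x) x 200 wide (y) x 90 high, plus a 15 thick lid (top at z = 105.5), on a thin green-edged cork mat; firm on the table. Origin under its centre; x from its front (latch side, towards the robot) to its back (hinge side), y along its width to the tab's side, z up. Offsets below: mm in this frame, all closed.
- tab (a joint): slide of the red safety tab on top of the lid, in m: 0 = locked, 0.034 = fully released; starts between 0 and 0.006. Moves along the chest's +y, takes about 2 N and stays where it is left. From 0.026 on, its 8 mm thick bolt is clear of the latch plate; before that the latch cannot lift.
- tab_grip (a point): centre of the tab's upright red fin, 12 thick along y, 26 along x, z = 129 to 150.5; at joint 0 it is at (-56, 48, 140). The fin stands on the flat red bolt (top at z = 129, 16 along x), which reaches 10 beyond the fin to +y and 62 to -y. Pinch the fin from above across y. Moves with tab and lid.
- latch (a joint): hinge of the steel latch lever on the lid, rad: 0 = down, locked; 0.75 = lifted to its stop. Turns about an axis along the chest's y through latch_pivot, the grip going up and then back; takes about 0.1 N m, stays where left. Below about 0.1 its hook holds the lid down; pulled on beyond its stop, it brings the lid up with it.
- latch_grip (a point): centre of the latch's black round grip, a cylinder 18 in diameter, 34 long, axis along y, at (-95, 0, 117): it juts out 35 in front of the chest's front face with free space below. Can be pinched from above on its two flat ends and then turns freely between the fingers. Lever plate 24 wide, 6 thick. Moves with latch and lid.
- latch_pivot (a point): pivot axis of the latch on the lid, at (-30, 0, 117), 65 from the grip. Moves with the lid.
- lid (a joint): hinge of the lid, rad: 0 = shut, 1.57 = upright, 1.9 = its stop, leaning back. Turns about an axis along the chest's y through lid_hinge, the front edge going up and back. The hinge is stiff (about 0.45 N m of friction; lid about 0.4 kg with its fittings), so the lid stays at any angle. Latched, it can rise 0.04 at most.
- lid_hinge (a point): hinge axis of the lid at the chest's back rim, at (60, 0, 90.5).
- lid_edge (a point): middle of the lid's front edge, 120 from the hinge, at (-60, 0, 98) when shut. Moves with the lid.
- mug_a: white cup with a handle, empty, 84 across, 75 high, loose; origin under its centre. Leave it alone.
- mug_b: white cup with a handle, empty, 84 across, 75 high, loose; origin under its centre. Leave it alone.
- mug_c: white cup with a handle, empty, 84 across, 75 high, loose; origin under its centre. Leave it alone.
- bowl: white bowl of potpourri stones, 184 across, 65 high, loose; origin under its centre. Leave it alone.
- jar: blue jar, 64 across, 90 high, loose; origin under its centre. Leave it alone.
- spoon: spoon 150 long lying on the table, loose. Leave it alone.
- toy_car: small red and yellow toy car, 75 long, 42 high, loose; origin under its centre. Leave it alone.

How it is judged:
By the outcome, as a careful person would: the job done as asked, in the order asked, and still so for the second after the job is handed in, with the robot touching nothing.
It also fails if it takes over 51 s, if anything falls off the work surface, if the arm or the gripper's body presses on something with over 40 N, if the wrist force passes 120 N, or if a joint passes its speed limit or range.

## Working session

There is one attempt and no reset: what is moved stays moved. The work goes in short steps, each a Python script; the robot and the scene stay as the last script left them, time stands still between calls to the robot, and variables do not carry over. Pictures are saved under pics/ and viewed, at most 10 in all, crops included, and the job is handed in when it is done.

```bash
mkdir -p pics; ls; python3 - <<'E'
from bench import manip, effector, viewer
import cv2
for n in("scene","top"):
    cv2.imwrite(f"pics/{n}0.png",viewer.get_image(n)[:,:,::-1]); print(viewer.get_calibration(n))
print(manip.current_clock(),manip.current_tcp_rot(),manip.current_finger_gap(),manip.grip_depth)
E
```

```text
pics
{'vfov': 45.46632134271937, 'cx': 281.4606448810078, 'cy': 207.88708044932446, 'eye': array([ 1.21140382, -0.6372928 ,  1.3617148 ]), 'attitude': array([ 0.88491051,  0.33881332, -0.11636691, -0.29765361])}
{'vfov': 49.867570644069794, 'cx': 272.04261918775813, 'cy': 204.15769999011408, 'eye': array([0.39216156, 0.06239981, 1.42781502]), 'attitude': array([ 0.71164798, -0.69799389,  0.06040278, -0.05208814])}
0.1 [ 9.75362724e-01  2.20605495e-01 -1.62756442e-04 -8.63704602e-04] 0.09175658059411765 0.0188
```

View pics/scene0.png

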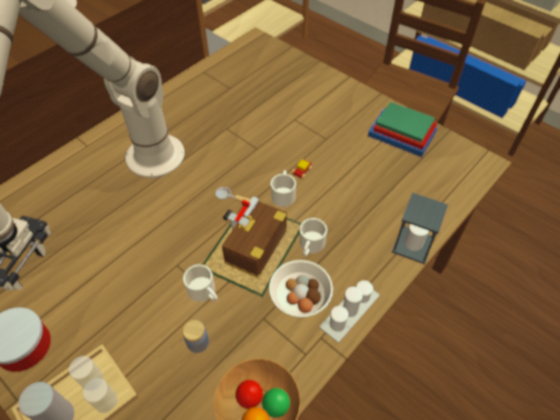

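View pics/top0.png

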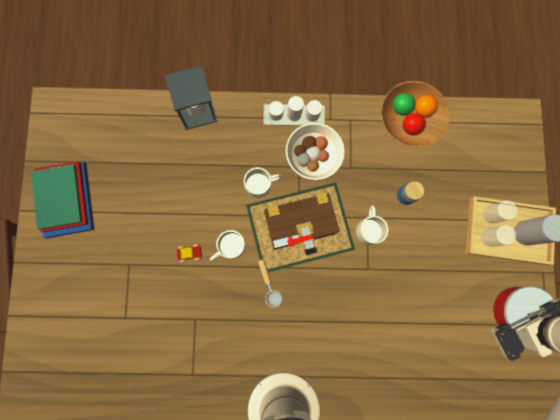

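```bash
cat > cam.py <<'E'
import numpy as np, cv2
from scipy.spatial.transform import Rotation as R
from bench import manip, effector, viewer
def KRt(n):
    c=viewer.get_calibration(n); f=210/np.tan(np.radians(c["vfov"])/2)
    return f,c["cx"],c["cy"],np.array(c["eye"]),R.from_quat(c["attitude"])
def proj(n,P):
    f,cx,cy,e,r=KRt(n); p=r.inv().apply(np.atleast_2d(P)-e)
    return np.c_[cx+f*p[:,0]/p[:,2],cy+f*p[:,1]/p[:,2]]
def back(n,uv,z):
    f,cx,cy,e,r=KRt(n); d=r.apply([(uv[0]-cx)/f,(uv[1]-cy)/f,1]); return e+d*(z-e[2])/d[2]
def crop(n,x,y,w,h,s,fn):
    im=viewer.get_image(n)[:,:,::-1][y:y+h,x:x+w]
    cv2.imwrite(fn,cv2.resize(im,None,fx=s,fy=s,interpolation=cv2.INTER_CUBIC)); return im
E
python3 - <<'E'
from cam import *
for n in("scene","top"): print(proj(n,[[0,0,0],[.28,-.587,.227]]))
a=cv2.resize(cv2.imread("pics/top0.png")[175:280,235:365],None,fx=5,fy=5,interpolation=2)
cv2.imwrite("pics/t1.png",a)
a=cv2.resize(cv2.imread("pics/scene0.png")[180:300,195:315],None,fx=5,fy=5,interpolation=2)
cv2.imwrite("pics/s1.png",a)
E
```

```text
[[155.43818826 155.2008359 ]
 [ 30.35463419 270.64422853]]
[[284.19757756 410.11074828]
 [514.85404039 324.9774387 ]]
```

View pics/t1.png

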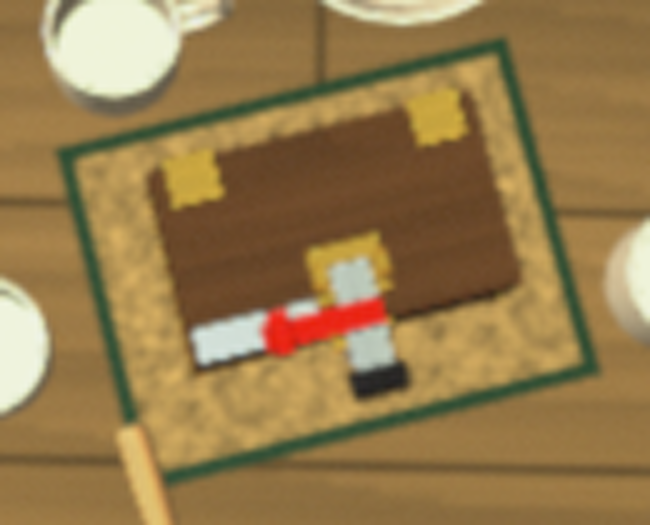

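View pics/s1.png

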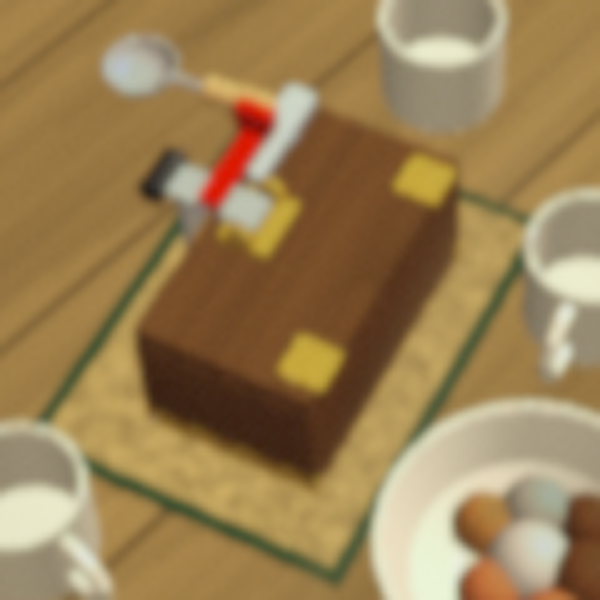

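```bash
cat > fit.py <<'E'
from cam import *
from scipy.optimize import least_squares
t=lambda x,y:(235+x/5-.4,175+y/5-.4); s=lambda x,y:(195+x/5-.4,180+y/5-.4)
obs=[("top",t(150,172),(60,100,105.5)),("top",t(470,88),(60,-100,105.5)),("top",t(522,286),(-60,-100,105.5)),
("top",t(381,378),(-95,0,119)),("scene",s(140,332),(-60,-100,105.5)),("scene",s(320,403),(60,-100,105.5)),
("scene",s(458,162),(60,100,105.5)),("scene",s(163,175),(-95,0,119)),
("top",t(281,331),"tab"),("scene",s(254,116),"tab")]
def res(p):
    out=[]
    for n,uv,P in obs:
        if P=="tab": P=(-56,48+p[3]*1000,143)
        P=np.array(P)/1000
        w=R.from_euler("z",p[2]).apply(P)+[p[0],p[1],0]
        out+=list(proj(n,w)[0]-uv)
    return np.array(out)
p=least_squares(res,[.55,0,.2,0]).x
print(p.round(4),np.degrees(p[2])); print(res(p).reshape(-1,2).round(2))
np.save("pose.npy",p)
for n,uv in (("jar",(411,195)),("muga",(231,244)),("mugb",(258,181)),("mugc",(373,231)),("bowl",(315,152))): print(n,back("top",uv,.07).round(3))
E
python3 fit.py
```

```text
[ 0.5598 -0.0402  0.2811  0.0014] 16.103663493256853
[[-0.68  0.01]
 [ 0.12 -0.29]
 [ 1.08 -1.16]
 [ 0.32  0.54]
 [-0.59 -0.55]
 [-0.89  0.27]
 [ 1.   -0.92]
 [ 0.76 -0.22]
 [ 0.73  0.69]
 [ 0.82 -0.25]]
jar [ 0.648 -0.377  0.07 ]
muga [0.487 0.169 0.07 ]
mugb [0.681 0.093 0.07 ]
mugc [ 0.534 -0.258  0.07 ]
bowl [ 0.777 -0.082  0.07 ]
```

```bash
cat >> cam.py <<'E'
import os
p=np.load("pose.npy"); yaw=p[2]; Rz=R.from_euler("z",yaw)
def W(x,y,z): return Rz.apply(np.array([x,y,z])/1000)+[p[0],p[1],0]
ex,ey=Rz.apply([1,0,0]),Rz.apply([0,1,0])
def ori(s): 
    y=s*ey; z=np.array([0,0,-1.]); return R.from_matrix(np.c_[np.cross(y,z),y,z]).as_quat()
def F(): return Rz.inv().apply(manip.current_force()).round(2)
def C(): return (Rz.inv().apply(np.array(manip.current_tool_pos())-[p[0],p[1],0])*1000).round(1)
E
python3 - <<'E'
from cam import *
q=np.array(manip.current_q()); best=None
for s in(1,-1):
    a=manip.solve_ik(W(-56,49.4,200),ori(s)); b=manip.solve_ik(W(131,0,209),ori(s))
    print(s,None if a is None else np.round(a,2),None if b is None else np.round(b,2))
    if a is not None and b is not None:
        d=abs(np.array(a)-q).max()
        if best is None or d<best[0]: best=(d,s)
s=best[1]; np.save("s.npy",s); print(s)
manip.move_pose(W(-56,49.4,190),ori(s))
print(manip.current_clock(),C(),F())
crop("scene",195,150,150,120,5,"pics/s2.png")
print(manip.current_clock())
E
```

```text
1 [ 0.98  0.55 -1.3   1.95  0.59  1.11  1.28] [ 0.61  0.79 -1.07  1.45  0.7   1.31  1.34]
-1 [ 0.72  0.34 -0.9   1.95  0.32  0.99 -1.61] [ 0.45  0.66 -0.74  1.46  0.46  1.2  -1.65]
-1
2.3083 [-56.   48.3 190. ] [-1.07 -0.39  0.24]
2.3583
```

View pics/s2.png

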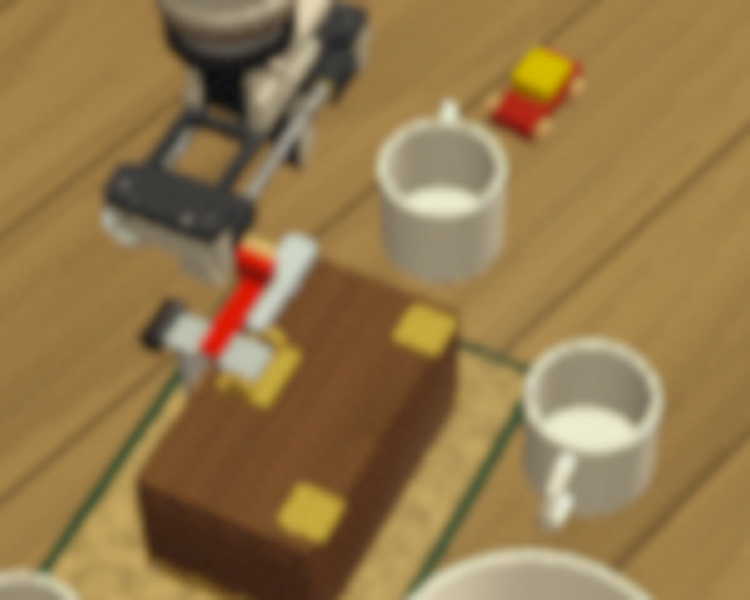

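The gripper straddles the red fin (crop pixel ~(255,260)), aligned with the chest; I'll descend, pinch and slide.

```bash
python3 - <<'E'
from cam import *
s=float(np.load("s.npy"))
manip.servo_line(W(-56,49.4,134),vel=.1)
print(C(),F())
effector.close(f_grip=12); f0=F()
print("closed",manip.current_finger_gap(),manip.current_gripper_force(),f0)
manip.servo_line(W(-56,72,134),vel=.05); print(C(),F())
y=72
while y<92:
    y+=2; manip.servo_line(W(-56,y,134),vel=.03); f=F(); print(y,C(),f,round(manip.current_finger_gap(),4))
    if abs(f[1]-f0[1])>7: break
print(manip.current_clock())
cv2.imwrite("pics/x.png",viewer.get_image("scene")[:,:,::-1])
effector.open_jaws(); manip.servo_line(W(-56,y,185),vel=.15); print(F(),manip.current_clock())
manip.move_pose(W(-95,0,185),ori(s)); print(manip.current_clock(),C())
crop("scene",195,150,150,120,5,"pics/s3.png")
E
```

```text
[-55.7  49.5 134.2] [ 0.23 -0.41  0.59]
closed 0.011984991824944181 11.98668122291565 [ 0.69 -0.24 -0.91]
[-55.7  73.5 134. ] [ 1.35  1.73 -1.75]
74 [-55.8  74.1 134. ] [ 2.95  1.26 -3.06] 0.0118
76 [-55.8  75.6 134. ] [ 2.89 -1.76 -4.72] 0.0121
78 [-55.7  78.  134. ] [ 3.39 -2.35 -4.59] 0.0124
80 [-55.7  80.3 134. ] [ 4.17 -1.41 -3.83] 0.012
82 [-55.7  81.8 134.1] [ 4.53 -1.88 -5.63] 0.0117
84 [-55.7  81.9 134. ] [ 6.06 -5.98 -6.1 ] 0.0121
86 [-55.7  82.  134.1] [  6.16 -12.25  -7.6 ] 0.0118
6.625
[-0.37  0.84  0.73] 8.4833
8.95 [-96.4  -0.8 183.8]
```

View pics/s3.png

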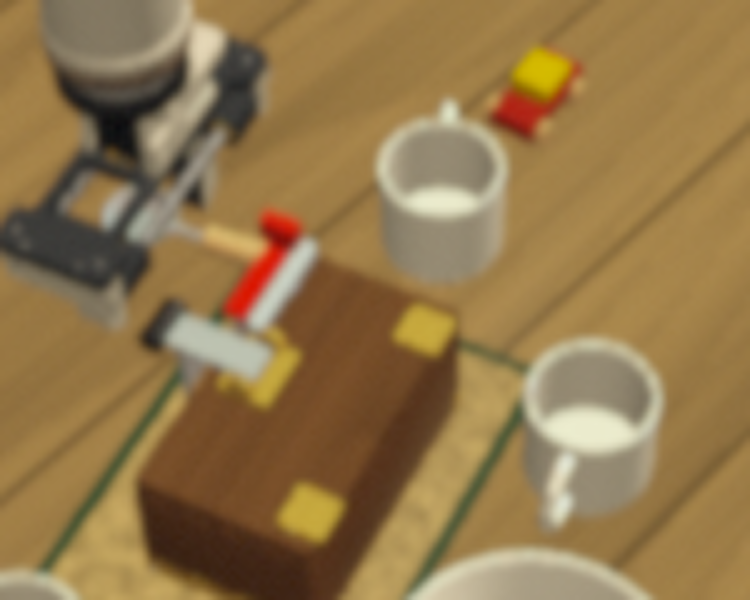

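The tab hit its stop at chest y=82 (=48+34), and the bolt is clear of the latch. Next is the latch.

```bash
cat >> cam.py <<'E'
def grip(phi,th,off=18):
    v=np.array([-30,117])+65*np.array([-np.cos(phi),np.sin(phi)])-[60,90.5]
    c,s=np.cos(th),np.sin(th)   # front edge goes up and back
    x,z=c*v[0]+s*v[1],-s*v[0]+c*v[1]
    return np.array([60+x,0,90.5+z-off])
E
python3 - <<'E'
from cam import *
manip.servo_line(W(-95,0,140),vel=.15); print(C(),F())
manip.servo_line(W(-95,0,99),vel=.07); print(C(),F())
effector.close(f_grip=20)
print("closed",manip.current_finger_gap(),manip.current_gripper_force(),C(),F())
for phi in np.arange(.12,.73,.12):
    manip.servo_line(W(*grip(phi,0)),vel=.04); print(round(phi,2),C(),F(),round(manip.current_finger_gap(),4))
print(manip.current_clock())
crop("scene",195,150,150,120,5,"pics/s4.png")
E
```

```text
[-94.7   1.4 139.8] [-0.42  0.06  0.42]
[-94.9   0.2  98.9] [ 0.89 -0.23  0.36]
closed 0.033823253793421396 19.999915659427643 [-95.    0.1  99. ] [-0.28 -0.18  0.99]
0.12 [-9.47e+01  1.00e-01  1.07e+02] [-1.1   1.02 -0.83] 0.0338
0.24 [-9.340e+01  1.000e-01  1.147e+02] [-1.76 -0.03  0.63] 0.0337
0.36 [-9.120e+01  1.000e-01  1.221e+02] [-4.2   2.14  1.03] 0.0337
0.48 [-87.8   0.  129.3] [-3.64  1.62  1.59] 0.0339
0.6 [-83.6   0.  136.1] [-5.    1.05  3.73] 0.0337
0.72 [-7.840e+01 -1.000e-01  1.424e+02] [-5.11  1.21  2.55] 0.0337
13.1667
```

View pics/s4.png

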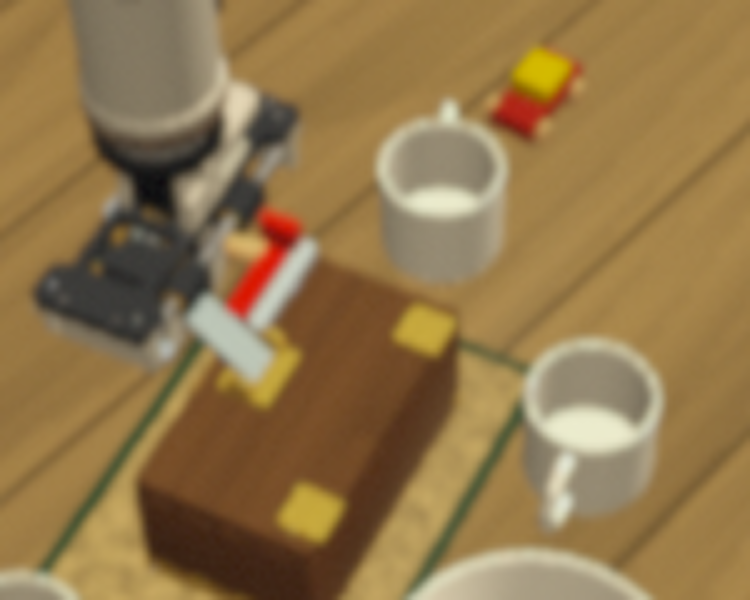

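Latch lifted (grip ends pinched, lever tilted up beside the tab). Next, the lid.

```bash
python3 - <<'E'
from cam import *
d=0.
for i,th in enumerate(np.arange(.08,1.61,.08)):
    g=grip(.75,th); r=g+[0,0,18]-[60,0,90.5]; r/=np.linalg.norm(r)
    manip.servo_line(W(*(g+d*r)),vel=.045); f=F(); fr=f@r
    d=np.clip(d+.15*fr,-5,5)
    if i%2 or np.linalg.norm(f)>15: print(round(th,2),C(),f,"fr",round(fr,1),"d",round(d,2),round(manip.current_finger_gap(),4))
    if np.linalg.norm(f)>30: print("ABORT"); break
print(manip.current_clock())
crop("scene",195,110,150,120,5,"pics/s5.png")
E
```

```text
0.16 [-64.1  -0.2 165.3] [-1.45  0.2   0.8 ] fr 1.6 d 0.75 0.0336
0.32 [-48.6  -0.3 184.3] [-2.25 -2.06  1.26] fr 2.5 d 1.37 0.0334
0.48 [-29.4  -0.4 201. ] [-2.25 -3.63  1.13] fr 2.2 d 2.17 0.034
0.64 [ -8.9  -0.5 213.6] [-3.32 -4.27 -0.43] fr 1.1 d 2.3 0.034
0.8 [ 14.5  -0.8 223. ] [-2.86 -5.56  0.48] fr 1.3 d 2.54 0.0336
0.96 [ 39.1  -1.1 228.7] [-2.55 -5.19 -0.28] fr 0.1 d 2.63 0.0342
1.12 [ 64.6  -1.3 230.4] [-1.69 -5.07  0.32] fr 0.3 d 2.76 0.0338
1.28 [ 90.   -1.6 228.1] [-1.13 -5.8  -0.55] fr -0.7 d 2.71 0.0336
1.44 [114.7  -1.9 221.7] [ 0.38 -5.35  1.04] fr 1.1 d 2.91 0.0338
1.6 [138.1  -2.1 211.7] [ 0.68 -6.65  0.97] fr 1.2 d 3.11 0.0334
21.8417
```

View pics/s5.png

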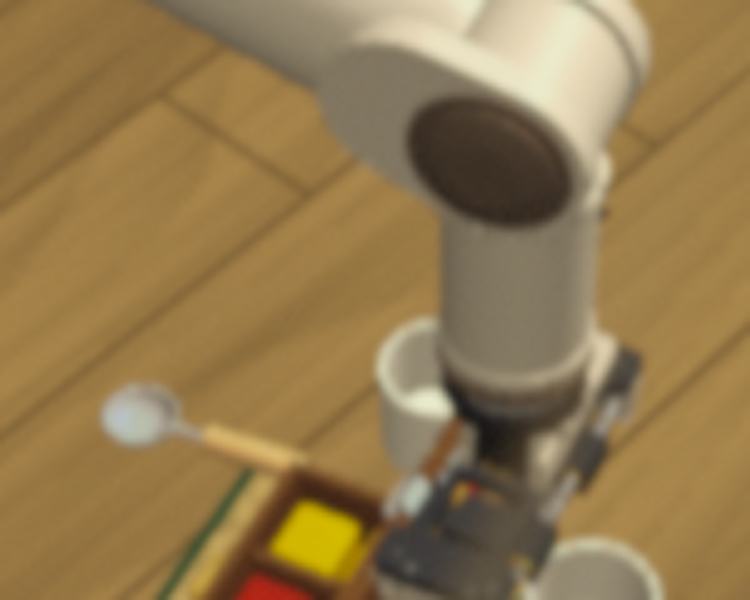

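```bash
python3 - <<'E'
from cam import *
effector.open_jaws(); print(F(),manip.current_finger_gap())
c=C(); manip.servo_line(W(c[0],c[1],330),vel=.12); print(C(),F())
manip.servo_line(W(-150,-60,330),vel=.25)
print(manip.current_clock(),F())
a=cv2.resize(viewer.get_image("scene")[160:300,180:330,::-1],None,fx=4,fy=4,interpolation=2)
b=cv2.resize(viewer.get_image("top")[150:290,215:265+50,::-1],None,fx=4,fy=4,interpolation=2)
cv2.imwrite("pics/f.png",np.hstack([a,b])[:, :800]); cv2.imwrite("pics/sf.png",viewer.get_image("scene")[:,:,::-1])
def pt(x,y,z,th):
    v=np.array([x-60,z-90.5]); c,s=np.cos(th),np.sin(th); return W(60+c*v[0]+s*v[1],y,90.5-s*v[0]+c*v[1])
for th in(1.4,1.57,1.7):
    print(th,((proj("scene",[pt(-60,-100,90.5,th),pt(-60,100,105.5,th),pt(-56,82,150,th)])-[180,160])*4).round())
E
```

```text
[-0.81  0.58 -0.29] 0.0917761977188781
[ 1.357e+02 -1.000e-01  3.289e+02] [ 1.21 -0.19  0.01]
25.4083 [-0.08 -0.04  0.44]
1.4 [[278. 313.]
 [423. 116.]
 [467. 151.]]
1.57 [[304. 322.]
 [448. 126.]
 [492. 167.]]
1.7 [[324. 331.]
 [467. 136.]
 [510. 181.]]
```

View pics/f.png

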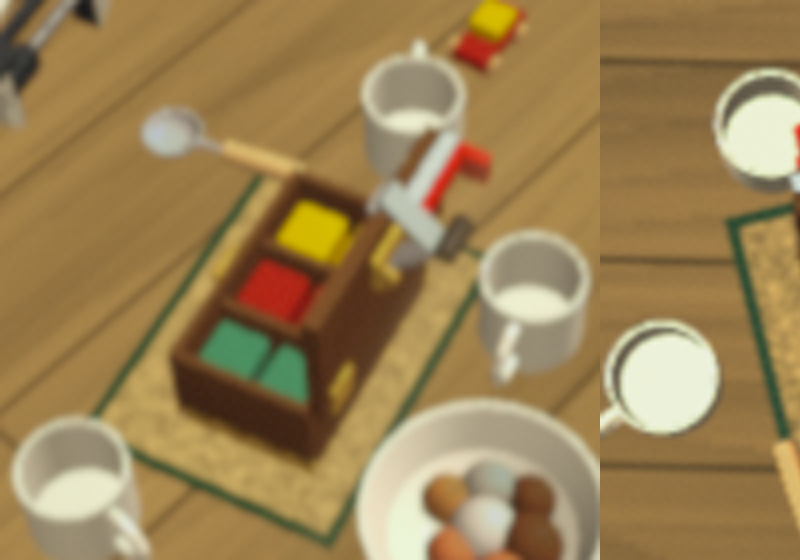

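The lid corner is at (302,325) and the fin at (485,163), which match a lid angle of about 1.55 to 1.57. The cups and other things haven't moved.

```bash
python3 -c "
from bench import manip
manip.sleep(.5); print(manip.hand_in())"
```

```text
the job is handed in; nothing more can be done
None
```

The tea chest is open and the job is handed in: I slid the tab to its stop, lifted the latch, and left the lid standing upright at about 1.55 rad, finishing in about 26 s without moving the cups or other things.

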